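# Check a loop sterilizer's bore with a go / no-go plug gauge

## Robot

A 6-joint arm with a two-finger parallel gripper is mounted at the origin on the work surface. World frame = base frame: x ahead of the robot, y to its left, z up, the work surface at z = 0. Lengths are in m, angles in degrees, forces in N, time in s.
With the tool pointing down it reaches from about 0.425 to 1.125 m from the base axis. Payload 14.9 kg.
Tool frame: the origin (TCP) lies between the finger pads; the fingertips stand 11 mm ahead of it and the grasp point (between the pads) lies 8 mm behind it (robot.tips_ahead is the distance from the TCP to the fingertips, in m); z points along the fingers, y is the line along which they close (so a half turn about z gives the same grasp; the last joint's range is limited). The gripper opens to 91 mm and grips with 3 to 60 N. Pads are 32 mm wide; open, the fingers measure 118 mm over their backs; the gripper's body (76 mm by 178 mm) begins 60 mm behind the grasp point.
Start: joints at [66.159, 21.709, 99.362, -0, 58.929, -1.908], TCP at [0.261, 0.649, 0.225] pointing down, gripper open.
Joint ranges: [-158.91, 158.91], [-42.39, 125.64], [0.06, 152.35], [-60.88, 240.88], [17.5, 164.5], [-176.32, 176.32]. Speed limits (degrees/s): [108.29, 108.29, 136.94, 180, 180, 180].

## Interface

Orientations are given as [roll, pitch, yaw] about the fixed x, y, z axes, in that order (R = Rz(yaw) Ry(pitch) Rx(roll)).
In Python, from bench import robot gives the robot as it stands.
- The arm moves only by the tool jog_arm, never from a script. Its arguments are lists of equal length, an entry for each row: "linear": the shift along the tool's x, y, z in m, a list of three; "delta_rot": the turn, a rotation vector about the tool's x, y, z in rad, a list of three. A call has 1 to 5 rows; each row shifts and turns the commanded pose from where the row before left it, along the tool's axes as they then stand; what a row does not reach is not made up. A row lasts 1/10 s, in which the tool goes at most 50 mm and 8.59 degrees, less where a joint would pass 70% of its speed; a pose out of reach is approached as far as the arm can. A call with a gripper value outside its range is refused whole. "jaw" is the opening, from 0 (shut) to 1 (fully open), set as the call begins (left out, the last holds). The fingers move at their own pace and stop on an object; "force" is the grip in N (left out, the last holds). Time passes only in rows, so rows that do not move let the fingers close. It gives the time, the measured TCP pose, the force, the opening and the grip force at its end, in the units of the state.
- robot.get_obs(): the state, without advancing time (a new reading comes with each control period).
- robot.camera(name): name is "side" or "top" or "wrist"; returns the picture (420x560x3 uint8, red, green, blue); there is no depth.
- robot.get_calibration(name): a dict with "intrinsics" (3x3 intrinsics, pixels), "D" ([k1, k2, p1, p2, k3] as OpenCV has them; the pictures are not rectified), "R" (3x3) and "t" (3): a world point X has camera coordinates R X + t. Camera axes: x right, y down, z forward; pixel columns grow to the right and rows downward; lengths in m; the calibration is good to about 2 mm. A picture is of the moment at which its call begins: read the wrist's pose just before it. get_calibration takes no time and is no camera call; for the wrist camera it gives the pose at the moment of the call.
- robot.hand_in(): hands the job in; it is judged then, once.
The state is a dict: "time_s": time; "joint_pos": joint angles; "dq": joint speeds; "joint_efforts": joint torques, N m; "tcp_pos": TCP position; "orientation": TCP orientation; "contact_force": force on the tool from outside, world axes, zero at the start; "moment": the same for the moment, N m; "grip_width": opening from 0.0 (shut) to 1.0 (fully open); "finger_force": force on a finger pad.
Only numpy, scipy, OpenCV 4.12 (cv2) and the standard library are available. Lean on these libraries where they do the work, as an engineer would, in place of code of your own. Each camera call takes 0.05 s, during which the arm holds its last target. There are 200 camera calls.

## Task

Check the bore of the cold loop sterilizer with the plug gauge: slide the long, thin go end into the bore until its collar is fully home and bears lightly on the end of the ceramic sleeve, draw it out again, then push the short, thick no-go end squarely against a mouth of the bore with a gentle but definite push of about 6 N, held for over half a second, to confirm that it will not enter. Be gentle: never let the gauge bear on the sterilizer with more than 30 N, and do not drop it or put it down on the bench. Finally lay the gauge back in its cradle, either way round, let go, and leave everything else as it was.

Things in the scene. Friction and masses are not known exactly. Their poses are not given: they have to be found in the camera images.
- gauge: double-ended plug gauge, 132 mm long, about 0.16 kg, lying level. Origin: on its axis, middle of the handle; x runs along it to the go end. Handle: ribbed aluminium, 22 mm diameter, x = -40 to 40 mm, then a steel collar at each end, 28 mm diameter, to x = +/-44 mm. Go plug: long and thin, to x = 74 mm. No-go plug: short and thick, to x = -58 mm. All round and coaxial.
- go_tip (a point): centre of the end face of the go plug (gauge x = +74 mm); axes are the gauge's. The go plug is 16 mm in diameter and 30 mm long, its rim bevelled by 1.5 mm
- go_collar (a point): point on the gauge's axis in the collar's face at the root of the go plug (gauge x = +44 mm); this face meets the flat end of the ceramic sleeve when the go end is fully in
- nogo_tip (a point): centre of the end face of the no-go plug (gauge x = -58 mm); axes are the gauge's. The no-go plug is 20 mm in diameter and 14 mm long, with a square rim
- sterilizer: cold loop sterilizer, fixed, rigid: a level drum of slotted steel, 76 mm diameter, 76 mm long, on a grey column and a round base (110 mm diameter, 14 mm high). Origin: centre of its underside. Through the drum, along the sterilizer's y axis, runs a white ceramic sleeve, 50 mm diameter, 90 mm long, flat ends, with a straight 17 mm bore, nominally 115 mm above the origin; drum top at 153 mm.
- mouth_left (a point): nominal centre of the bore's mouth at the sleeve's +y end (sterilizer frame); axes are the sterilizer's. The real sleeve was fitted loosely and then locked: as a whole it sits up to 2.5 mm off to either side (sterilizer x) and up to 4 mm either way along y, which the poses do not show; its height is true. It does not move when pushed.
- mouth_right (a point): nominal centre of the bore's mouth at the sleeve's -y end, 90 mm from the other; the real mouth is off by the same sideways and lengthways shift. Either mouth serves for either end of the gauge.
- cradle: grey plastic cradle, fixed: base 86 x 56 x 10 mm and two V supports 6 mm thick, 32 mm either side of the middle (58 mm clear between), that carry the gauge's handle just inside its collars. Origin: centre of its underside. The gauge lies along the cradle's x, either way round, with 5 mm end play each way. V tops reach about 4 mm above the gauge's axis; open from above.
- cradle_seat (a point): where the middle of the gauge's handle lies when it rests in the cradle: 62 mm above the cradle's origin; axes are the cradle's
- dish_near: bystander: closed round dish, 90 mm across, 15 mm high, lying on the bench near the robot; origin at the centre of its underside
- dish_far: bystander: closed round dish, 90 mm across, 15 mm high, lying beyond the sterilizer and the cradle; origin at the centre of its underside
- dish_side: bystander: closed round dish, 90 mm across, 15 mm high, lying towards the far left; origin at the centre of its underside
- dropper: bystander: small white dropper bottle, 32 mm across, 70 mm high, upright; origin at the centre of its underside
- marker: bystander: marker pen lying on the bench, 125 x 14 x 14 mm; origin at the centre of its underside
- jar: bystander: lidded specimen jar, 56 mm across, 75 mm high, upright; origin at the centre of its underside
Not all that is in view belongs to the job. Leave any green look-alike of the gauge alone.

How it is judged (in metres and radians):
On the way, in this order (a step that is already met when the one before it is completed fails the run):
1. the go end is fully in: the collar at its root bears on the end of the ceramic sleeve, with the gauge square to the bore (contact force between gauge_c1 and sterilizer above 1 N and ((x of go_collar in the frame of mouth_left between -0.005 and 0.005 m and z of go_collar in the frame of mouth_left between -0.004 and 0.004 m and y of go_collar in the frame of mouth_left between -0.008 and 0.008 m) or (x of go_collar in the frame of mouth_right between -0.005 and 0.005 m and z of go_collar in the frame of mouth_right between -0.004 and 0.004 m and y of go_collar in the frame of mouth_right between -0.008 and 0.008 m)) and angle between the x axis of gauge and the y axis of sterilizer, either way round below 0.08 rad), for 0.2 s.
2. the no-go plug is held squarely against a mouth (within 5 mm of the nominal centre sideways, 4 mm in height, 8 mm lengthways, 0.1 rad) with more than 3 N for half a second (contact force between gauge_c4 and sterilizer above 3 N and ((x of nogo_tip in the frame of mouth_left between -0.005 and 0.005 m and z of nogo_tip in the frame of mouth_left between -0.004 and 0.004 m and y of nogo_tip in the frame of mouth_left between -0.008 and 0.008 m) or (x of nogo_tip in the frame of mouth_right between -0.005 and 0.005 m and z of nogo_tip in the frame of mouth_right between -0.004 and 0.004 m and y of nogo_tip in the frame of mouth_right between -0.008 and 0.008 m)) and angle between the x axis of gauge and the y axis of sterilizer, either way round below 0.1 rad), for 0.5 s.
At the end, for the whole second after the job is handed in: the gauge rests in its cradle, either way round: the middle of its handle within 9 mm of the seat point and no more than 3 mm above it, its axis within 0.1 rad of the cradle's, released and at rest (distance between gauge and cradle_seat below 0.009 m and z of gauge in the frame of cradle_seat below 0.003 m and angle between the x axis of gauge and the x axis of cradle, either way round below 0.1 rad and linear speed of gauge below 0.02 m/s and angular speed of gauge below 0.3 rad/s); the robot touches nothing.
It fails at once if the gauge bearing on the sterilizer with more than 30 N (all its contacts added up, wedging in the bore included) (contact force between gauge and sterilizer above 30 N).
It fails at once if the gauge dropped or laid on the bench (height (world z) of gauge below 0.04 m).
It fails at once if the gripper or arm pushed against the sterilizer with more than 20 N (contact force between the arm and sterilizer above 20 N).
It fails at once if a bystander moved by more than 20 mm (distance of any of dish_near, dish_far, dish_side, dropper, marker, jar from where it was at the start of the episode above 0.02 m).
It also fails if it takes over 72 s, if anything falls off the work surface, if the arm or the gripper's body presses on something with over 40 N, if the wrist force passes 120 N, or if a joint passes its speed limit or range.

## Working session

There is one attempt and no reset: what is moved stays moved. The work goes in short steps, Python scripts to look and compute and a tool call to move; the robot and the scene stay as the last step left them, time stands still between calls to the robot, and variables do not carry over. Pictures are saved under pics/ and viewed, at most 10 in all, crops included, and the job is handed in when it is done.

Besides the shell and the picture viewer there is one more tool, called after "Request:" as name(argument=value, ...) on one line, values as JSON. jog_arm: Moves the arm, as the interface text tells. Its arguments: {"type":"object","properties":{"linear":{"type":"array"},"delta_rot":{"type":"array"},"jaw":{"type":"number"},"force":{"type":"number"}},"required":["linear","delta_rot"]}

```bash
mkdir -p pics; ls; python3 - <<'E'
from bench import robot
import cv2, numpy as np
o=robot.get_obs(); print(o)
for n in ["side","top","wrist"]:
    im=robot.camera(n); cv2.imwrite(f"pics/{n}0.png",im[:,:,::-1])
    c=robot.get_calibration(n); print(n,{k:np.round(v,4).tolist() for k,v in c.items()})
E
```

```text
pics
{'time_s': 0.0, 'joint_pos': array([ 6.61616648e+01,  2.17377532e+01,  9.93956461e+01,  8.56200673e-04,
        5.89284695e+01, -1.90853303e+00]), 'dq': array([-0.0260769 ,  0.04039305,  0.01359431,  0.04576778,  0.09409421,
       -0.01880464]), 'joint_efforts': array([-5.90750533e-04, -7.63734269e+01, -4.34374595e+01,  6.51419023e-02,
        4.24171973e-02, -4.06405422e-05]), 'tcp_pos': array([0.26128287, 0.64899466, 0.22429723]), 'orientation': array([-1.79938190e+02, -2.79295153e-03,  1.58069754e+02]), 'contact_force': array([-0.10292099,  0.08641956, -0.89651615]), 'moment': array([ 0.0039843 , -0.04223586, -0.02095771]), 'finger_force': 0.0, 'grip_width': 1.0005987306320474}
side {'intrinsics': [[429.2564, 0.0, 275.6663], [0.0, 429.2564, 205.4843], [0.0, 0.0, 1.0]], 'D': [-0.0103, 0.0, 0.0, 0.0, 0.0], 'R': [[0.7318, -0.6813, 0.0163], [-0.3851, -0.4333, -0.8148], [0.5622, 0.59, -0.5795]], 't': [-0.3972, 0.3101, 0.5484]}
top {'intrinsics': [[412.4978, 0.0, 274.8253], [0.0, 412.4978, 208.9757], [0.0, 0.0, 1.0]], 'D': [-0.1224, 0.0, 0.0, 0.0, 0.0], 'R': [[-0.0193, -0.9992, 0.0342], [-0.9992, 0.0181, -0.035], [0.0344, -0.0348, -0.9988]], 't': [0.0125, 0.5328, 0.9195]}
wrist {'intrinsics': [[355.4549, 0.0, 276.0952], [0.0, 355.4549, 207.8201], [0.0, 0.0, 1.0]], 'D': [-0.0244, 0.0, 0.0, 0.0, 0.0], 'R': [[0.3744, 0.9272, -0.0018], [0.8884, -0.3582, 0.2872], [0.2657, -0.1091, -0.9579]], 't': [-0.6994, -0.0317, 0.3929]}
```

View pics/top0.png

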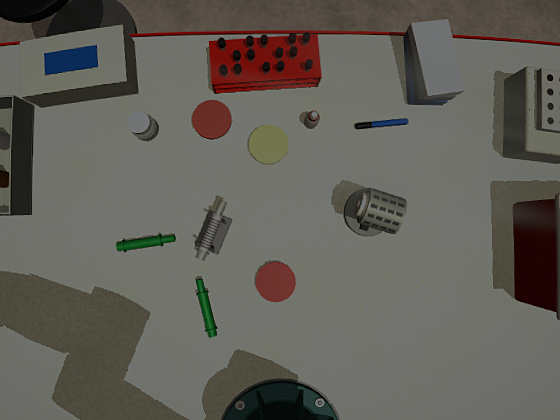

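View pics/side0.png

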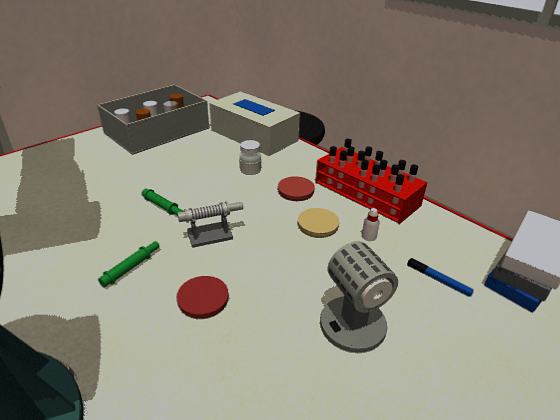

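The gauge, grey metal in its grey cradle, is at top (212,230) and side (212,212). The two green items at top (146,242) and (206,306) are the look-alikes to leave alone. The sterilizer is at top (375,210). I'll confirm with enlarged crops.

```bash
python3 - <<'E'
import cv2, numpy as np
t=cv2.imread("pics/top0.png"); s=cv2.imread("pics/side0.png")
def crop(im,x,y,w,h,k):
    c=cv2.resize(im[y:y+h,x:x+w],None,fx=k,fy=k,interpolation=cv2.INTER_CUBIC)
    c=cv2.convertScaleAbs(c,alpha=1.4)
    for i in range(0,w,10):
        cv2.line(c,(i*k,0),(i*k,4 if i%50 else 10),(0,0,255),1); 
        if i%20==0: cv2.putText(c,str(x+i),(i*k,20),0,.35,(0,0,255),1)
    for j in range(0,h,10):
        cv2.line(c,(0,j*k),(6,j*k),(0,0,255),1); 
        if j%20==0: cv2.putText(c,str(y+j),(8,j*k+4),0,.35,(0,0,255),1)
    return c
a=np.hstack([crop(t,180,190,65,75,6)[:, :],crop(t,338,170,68,75,6)[:, :]])
b=np.hstack([crop(s,170,190,80,60,5),crop(s,315,235,79,120,5)[:300]])
cv2.imwrite("pics/c1.png",a[:600,:800]); 
b=np.hstack([crop(s,170,190,80,60,5),np.zeros((300,0,3),np.uint8)])
c=crop(s,315,235,80,120,5); d=np.zeros((600,800,3),np.uint8); d[:300,:400]=b; d[:600,400:800]=c
cv2.imwrite("pics/c2.png",d)
E
```

```text
(no output)
```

View pics/c1.png

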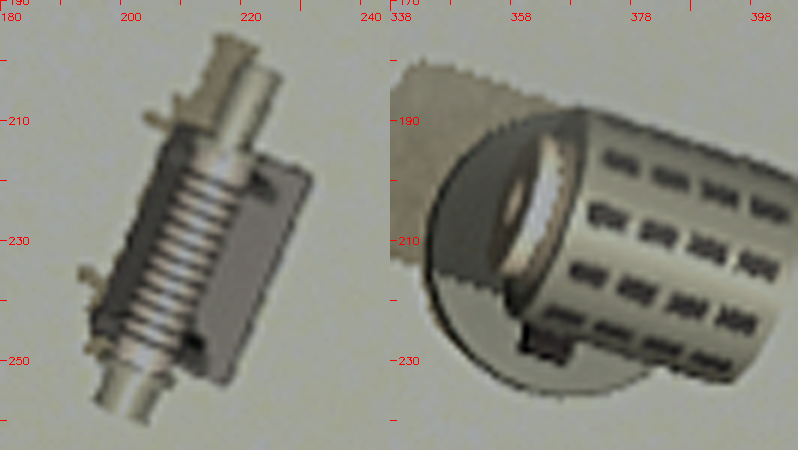

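View pics/c2.png

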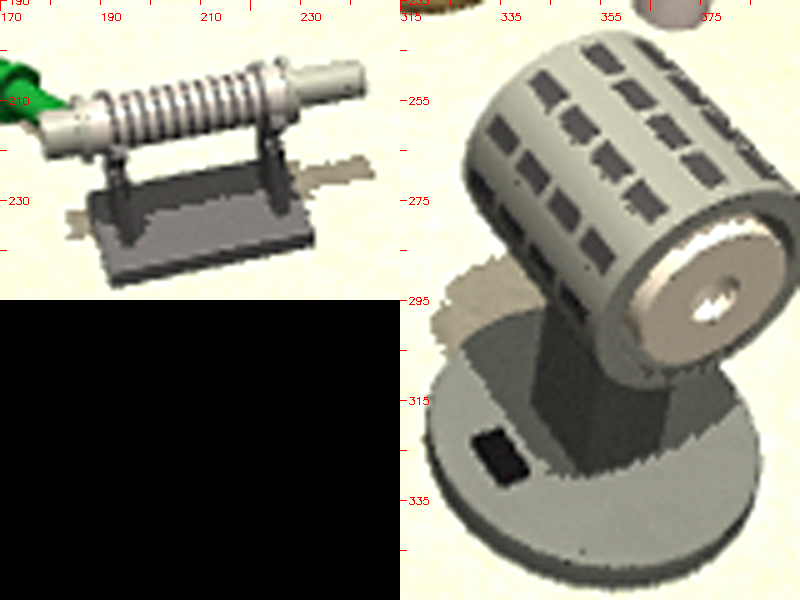

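```bash
cat > h.py <<'E'
import cv2, numpy as np
from bench import robot
def ray(cal,uv,z):
    p=cv2.undistortPoints(np.array([[uv]],float),cal["intrinsics"],np.array(cal["D"]))[0,0]
    R=np.array(cal["R"]);t=np.array(cal["t"]); C=-R.T@t; d=R.T@np.array([p[0],p[1],1])
    return C+d*(z-C[2])/d[2]
def proj(cal,X):
    R=np.array(cal["R"]); return cv2.projectPoints(np.array(X,float).reshape(-1,3),cv2.Rodrigues(R)[0],np.array(cal["t"]),cal["intrinsics"],np.array(cal["D"]))[0].reshape(-1,2)
E
python3 - <<'E'
from h import *
T=robot.get_calibration("top");S=robot.get_calibration("side")
g=ray(T,(223,202),.062);n=ray(T,(200.2,258.8),.062)
print("top go,nogo",g,n,np.linalg.norm(g-n),np.degrees(np.arctan2(*(g-n)[1::-1])), n+(g-n)*58/132)
g=ray(S,(242.5,205.8),.062);n=ray(S,(178.8,217.3),.062)
print("side go,nogo",g,n,np.linalg.norm(g-n),np.degrees(np.arctan2(*(g-n)[1::-1])), n+(g-n)*58/132)
L=ray(T,(358.3,203.3),.115);R=ray(S,(378,294.8),.115)
print("bore",L,R,np.linalg.norm(L-R),np.degrees(np.arctan2(*(R-L)[1::-1])),(L+R)/2)
th=np.linspace(0,2*np.pi,360)
from scipy.optimize import least_squares
def res(p):
    X=np.c_[p[0]+.055*np.cos(th),p[1]+.055*np.sin(th),0*th+.014]
    a=proj(T,X);b=proj(S,X)
    return [a[:,0].min()-343.8,a[:,1].max()-236.2,b[:,0].min()-320.6,b[:,0].max()-387,b[:,1].max()-348.4]
r=least_squares(res,[.5,-.1]);print("base",r.x,r.fun)
E
```

```text
top go,nogo [0.54793969 0.11400243 0.062     ] [0.42868326 0.16421416 0.062     ] 0.1293959661155819 -22.833038259742544 [0.48108381 0.14215143 0.062     ]
side go,nogo [0.54950609 0.10926961 0.062     ] [0.43035432 0.16263211 0.062     ] 0.1305553557050673 -24.125373692057117 [0.48270888 0.13918495 0.062     ]
bore [ 0.53775007 -0.16260347  0.115     ] [ 0.50883598 -0.25077554  0.115     ] 0.0927919127227658 -108.15576418856116 [ 0.52329303 -0.20668951  0.115     ]
base [ 0.52206378 -0.21042773] [ 1.0459082   0.04989171 -0.60487631  0.13277529 -0.62760141]
```

Request:
jog_arm(linear=[[-0.0263,-0.0259,0],[-0.0263,-0.0259,0],[-0.0263,-0.0259,0],[-0.0263,-0.0259,0],[-0.0263,-0.0259,0]], delta_rot=[[0,0,0],[0,0,0],[0,0,0],[0,0,0],[0,0,0]], jaw=1.0)

```text
time_s: 0.65
tcp_pos: [0.3353, 0.4786, 0.2248]
orientation: [-180.0, -0.0, 158.1]
contact_force: [-0.3, -0.1, 0.3]
grip_width: 0.995
finger_force: 0.0
```

Request:
jog_arm(linear=[[-0.0263,-0.0259,0],[-0.0263,-0.0259,0],[-0.0263,-0.0259,0],[-0.0263,-0.0259,0],[-0.0263,-0.0259,0]], delta_rot=[[0,0,0],[0,0,0],[0,0,0],[0,0,0],[0,0,0]])

```text
time_s: 1.15
tcp_pos: [0.409, 0.3095, 0.2249]
orientation: [180.0, 0.0, 158.1]
contact_force: [0.5, 0.6, 0.2]
grip_width: 0.999
finger_force: 0.0
```

Request:
jog_arm(linear=[[-0.0263,-0.0259,0],[-0.0263,-0.0259,0],[-0.0263,-0.0259,0],[-0.0263,-0.0259,0],[-0.0263,-0.0259,0]], delta_rot=[[0,0,0],[0,0,0],[0,0,0],[0,0,0],[0,0,0.025]])

```text
time_s: 1.65
tcp_pos: [0.4826, 0.1401, 0.225]
orientation: [180.0, 0.0, 156.6]
contact_force: [0.1, 0.8, -0.2]
grip_width: 0.997
finger_force: 0.0
```

Request:
jog_arm(linear=[[0,0,0],[0,0,0]], delta_rot=[[0,0,0],[0,0,0]])

```text
time_s: 1.85
tcp_pos: [0.4823, 0.1411, 0.2248]
orientation: [-180.0, -0.0, 156.5]
contact_force: [0.6, 0.6, -0.4]
grip_width: 0.999
finger_force: 0.0
```

```bash
python3 - <<'E'
from h import *
im=robot.camera("wrist"); o=robot.get_obs(); print(o["tcp_pos"],o["orientation"],o["time_s"],o["joint_pos"])
c=robot.get_calibration("wrist")
im=np.ascontiguousarray(im[:,:,::-1]); cv2.imwrite("pics/w1.png",im)
p=proj(c,[[.482,.141,.062],[.482+.074*np.cos(np.radians(-23.4)),.141+.074*np.sin(np.radians(-23.4)),.062],[.482-.058*np.cos(np.radians(-23.4)),.141-.058*np.sin(np.radians(-23.4)),.062]]);print(p)
E
```

```text
[0.48208862 0.14174803 0.22480143] [-1.79994731e+02 -1.94542256e-02  1.56615433e+02] 1.9 [ 1.37233205e+01  3.65514999e+00  1.21946044e+02  9.26506191e-03
  5.44174996e+01 -5.28975056e+01]
[[275.37653918 192.78676298]
 [275.47490616 264.86556915]
 [275.29143723 129.58047344]]
```

View pics/w1.png

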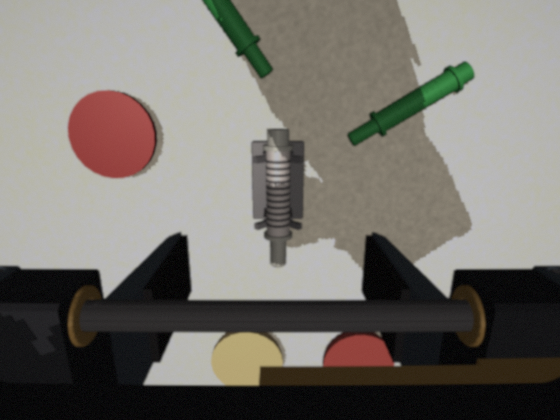

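The gauge axis lies at col 278 (rows 129–265), parallel to the tool x axis and about 1.5–2 mm to the right of the finger centre. I'll shift 1.5 mm in y, descend and grip.

Request:
jog_arm(linear=[[0,0.0015,0.035],[0,0,0.035],[0,0,0.035],[0,0,0.035],[0,0,0.02]], delta_rot=[[0,0,0],[0,0,0],[0,0,0],[0,0,0],[0,0,0]])

```text
time_s: 2.4
tcp_pos: [0.4812, 0.1439, 0.0625]
orientation: [-179.9, -0.1, 156.7]
contact_force: [0.4, -0.2, -0.4]
grip_width: 1.003
finger_force: 0.0
```

Request:
jog_arm(linear=[[0,0,0.011],[0,0,0],[0,0,0]], delta_rot=[[0,0,0],[0,0,0],[0,0,0]])

```text
time_s: 2.7
tcp_pos: [0.4833, 0.1435, 0.0547]
orientation: [180.0, 0.0, 156.7]
contact_force: [0.8, 0.2, 0.0]
grip_width: 1.002
finger_force: 0.0
```

Request:
jog_arm(linear=[[0,0,0],[0,0,0],[0,0,0],[0,0,0],[0,0,0]], delta_rot=[[0,0,0],[0,0,0],[0,0,0],[0,0,0],[0,0,0]], jaw=0.0, force=25)

```text
time_s: 3.2
tcp_pos: [0.483, 0.143, 0.0541]
orientation: [180.0, 0.0, 156.6]
contact_force: [0.6, 0.2, 0.6]
grip_width: 0.594
finger_force: 0.0
```

Request:
jog_arm(linear=[[0,0,0],[0,0,0],[0,0,0],[0,0,0],[0,0,0]], delta_rot=[[0,0,0],[0,0,0],[0,0,0],[0,0,0],[0,0,0]])

```text
time_s: 3.7
tcp_pos: [0.4827, 0.1427, 0.0539]
orientation: [-180.0, -0.0, 156.6]
contact_force: [-1.3, -4.5, 2.5]
grip_width: 0.236
finger_force: 25.0
```

Request:
jog_arm(linear=[[0,0,-0.02],[0,0,-0.044],[0,0,-0.044],[0,0,-0.044],[0,0,-0.044]], delta_rot=[[0,0,0],[0,0,0],[0,0,0],[0,0,0],[0,0,0]])

```text
time_s: 4.2
tcp_pos: [0.4824, 0.1429, 0.2517]
orientation: [-180.0, -0.0, 156.6]
contact_force: [0.1, 0.3, -1.6]
grip_width: 0.236
finger_force: 25.0
```

Request:
jog_arm(linear=[[-0.0157,-0.0365,0],[-0.0157,-0.0365,0],[-0.0157,-0.0365,0],[-0.0157,-0.0365,0],[-0.0157,-0.0365,0]], delta_rot=[[0,0,0],[0,0,0],[0,0,0],[0,0,0],[0,0,0]])

```text
time_s: 4.7
tcp_pos: [0.4821, -0.0572, 0.2499]
orientation: [180.0, 0.0, 156.6]
contact_force: [1.2, 0.7, -0.7]
grip_width: 0.231
finger_force: 25.0
```

Request:
jog_arm(linear=[[-0.0157,-0.0365,0],[-0.0157,-0.0365,0],[-0.0157,-0.0365,0],[-0.0157,-0.0365,0],[-0.0157,-0.0365,0]], delta_rot=[[0,0,0],[0,0,0],[0,0,0],[0,0,0],[0,0,0]])

```text
time_s: 5.2
tcp_pos: [0.4818, -0.2559, 0.2498]
orientation: [180.0, -0.0, 156.6]
contact_force: [-0.3, 0.7, -1.2]
grip_width: 0.234
finger_force: 25.0
```

Request:
jog_arm(linear=[[-0.0157,-0.0365,0],[-0.0157,-0.0365,0],[0,0,0],[0,0,0],[0,0,0]], delta_rot=[[0,0,0],[0,0,0],[0,0,0.148],[0,0,0.148],[0,0,0.148]])

```text
time_s: 5.7
tcp_pos: [0.4818, -0.334, 0.2495]
orientation: [-180.0, -0.0, 130.8]
contact_force: [-0.2, 0.2, -2.3]
grip_width: 0.233
finger_force: 25.0
```

Request:
jog_arm(linear=[[0,0,0],[0,0,0],[0,0,0],[0,0,0],[0,0,0]], delta_rot=[[0,0,0.148],[0,0,0.148],[0,0,0.148],[0,0,0.148],[0,0,0.148]])

```text
time_s: 6.2
tcp_pos: [0.482, -0.3336, 0.2496]
orientation: [-180.0, -0.0, 88.4]
contact_force: [0.0, 0.2, -1.7]
grip_width: 0.233
finger_force: 25.0
```

Request:
jog_arm(linear=[[0,0,0],[0,0,0],[0,0,0],[0,0,0]], delta_rot=[[0,0,0.148],[0,0,0.148],[0,0,0],[0,0,0]])

```text
time_s: 6.6
tcp_pos: [0.482, -0.3337, 0.2497]
orientation: [-180.0, -0.0, 72.1]
contact_force: [-0.3, -0.6, -1.9]
grip_width: 0.232
finger_force: 25.0
```

Request:
jog_arm(linear=[[0,0,0.035],[0,0,0.035],[0,0,0.035],[0,0,0.0377],[0,0,0]], delta_rot=[[0,0,0],[0,0,0],[0,0,0],[0,0,0],[0,0,0]])

```text
time_s: 7.1
tcp_pos: [0.4797, -0.332, 0.103]
orientation: [-179.6, -0.1, 72.0]
contact_force: [0.4, -0.2, -1.3]
grip_width: 0.236
finger_force: 25.0
```

```bash
python3 - <<'E'
from h import *
im=robot.camera("wrist"); o=robot.get_obs(); print(o["tcp_pos"],o["orientation"],o["time_s"])
s=robot.camera("side"); cv2.imwrite("pics/s2.png",s[:,:,::-1])
im=np.ascontiguousarray(im[:,:,::-1]); cv2.imwrite("pics/w2.png",im)
cv2.imwrite("pics/w2v.png",cv2.resize(im[:,100:460],(720,840))[:600])
E
```

```text
[ 0.48104495 -0.33299142  0.10575803] [-1.79772142e+02 -7.72679506e-02  7.19972092e+01] 7.15
```

View pics/w2v.png

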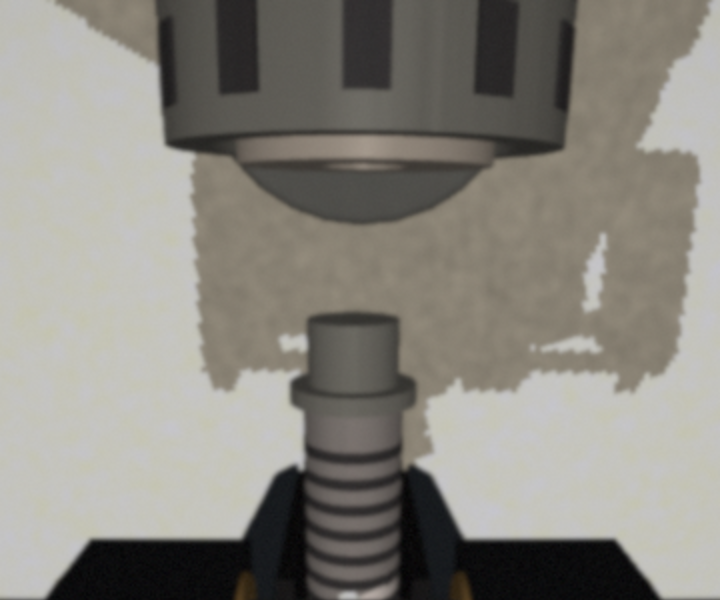

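Picture (2× zoom, col = 100 + X/2): the nogo plug tip spans 307–399 at row 320, the handle 304–401 at row 470, the sleeve rim 236–494 at row 165, and the drum 164–567 at row 145. The sleeve axis sits to the right of the gauge axis. I'll refine the edges numerically.

```bash
python3 - <<'E'
from h import *
im=cv2.imread("pics/w2.png").astype(float); c=robot.get_calibration("wrist")
g=cv2.GaussianBlur(im.sum(2)/3,(1,3),0)
def edge(row,a,b):   # strongest gradient, subpixel
    d=np.abs(np.gradient(g[row]))[a:b]; i=int(d.argmax()); 
    w=d[max(i-1,0):i+2]; return a+max(i-1,0)+(w*np.arange(len(w))).sum()/w.sum()
def ctr(name,row,l,r,k=5):
    e=edge(row,l-k,l+k+1),edge(row,r-k,r+k+1); m=np.array([ray(c,(x,row),.115) for x in e])
    q=m.mean(0); print(name,row,np.round(e,2),np.round(q[:2]*1e3,2),"w",round(np.linalg.norm(m[0]-m[1])*1e3,1)); return q
N=[ctr("nogo",r,253,299) for r in (164,170,176,182)]
H=[ctr("handle",r,253,300) for r in (206,212)]
S=[ctr("sleeve",r,218,347,4) for r in (74,76,78,80)]
D=[ctr("drum",r,181,385,4) for r in (20,40,60,68)]
f=lambda a,b:np.degrees(np.arctan2(*(a-b)[1::-1]))
print("gauge ang",f(np.mean(N,0),np.mean(H,0)),"drum ang",f(D[0],D[-1]),f(D[0],D[2]), "sleeve-drumline")
E
```

```text
nogo 164 [252.95 299.12] [ 499.29 -280.64] w 20.0
nogo 170 [253.13 299.19] [ 498.52 -283.16] w 20.0
nogo 176 [253.06 298.96] [ 497.64 -285.66] w 20.0
nogo 182 [253.12 298.95] [ 496.82 -288.2 ] w 20.1
handle 206 [251.13 301.06] [ 493.43 -298.64] w 22.3
handle 212 [251.91 300.91] [ 492.69 -301.36] w 22.0
sleeve 74 [217.93 346.11] [ 512.98 -246.53] w 51.8
sleeve 76 [217.99 346.06] [ 512.75 -247.26] w 51.8
sleeve 78 [215.61 345.96] [ 512.03 -247.83] w 52.8
sleeve 80 [216.13 346.84] [ 512.07 -248.65] w 53.0
drum 20 [178.86 386.84] [ 519.4  -227.63] w 81.0
drum 40 [179.88 384.99] [ 517.04 -234.44] w 81.0
drum 60 [181.07 383.07] [ 514.64 -241.44] w 80.9
drum 68 [181.91 382.09] [ 513.69 -244.3 ] w 80.6
gauge ang 72.20385500553212 drum ang 71.08051841887132 70.96273208592604 sleeve-drumline
```

The arm was still settling when that picture was taken, so I'm repeating the measurement now that it is at rest.

Request:
jog_arm(linear=[[0,0,0],[0,0,0]], delta_rot=[[0,0,0],[0,0,0]])

```text
time_s: 7.4
tcp_pos: [0.4831, -0.3345, 0.1093]
orientation: [179.8, 0.1, 71.9]
contact_force: [-0.1, 0.3, -2.4]
grip_width: 0.232
finger_force: 25.0
```

```bash
cat > meas.py <<'E'
from h import *
o=robot.get_obs(); c=robot.get_calibration("wrist"); im=robot.camera("wrist")[:,:,::-1]; cv2.imwrite("pics/w3.png",im)
o2=robot.get_obs(); print(o["tcp_pos"],o["orientation"],o2["tcp_pos"],o2["orientation"],o2["contact_force"])
g=cv2.GaussianBlur(im.astype(float).sum(2)/3,(1,3),0)
def edge(row,a,b):
    d=np.abs(np.gradient(g[row]))[a:b]; i=int(d.argmax()); w=d[max(i-1,0):i+2]; return a+max(i-1,0)+(w*np.arange(len(w))).sum()/w.sum()
P=o["tcp_pos"][:2]; y=np.radians(o["orientation"][2]); U=np.array([np.cos(y),np.sin(y)]);V=np.array([U[1],-U[0]])
def ctr(name,row,l,r,z,k=5):
    e=edge(row,l-k,l+k+1),edge(row,r-k,r+k+1); m=np.array([ray(c,(x,row),z) for x in e])
    q=m.mean(0)[:2]-P; q=np.array([q@U,q@V])*1e3; print(name,row,np.round(e,2),"along,side",np.round(q,2),"w",round(np.linalg.norm(m[0]-m[1])*1e3,1)); return q
zg=o["tcp_pos"][2]+.008
N=[ctr("nogo",r,253,299,zg) for r in range(162,186,4)]
H=[ctr("handle",r,252,300,zg) for r in (206,212)]
S=[ctr("sleeve",r,218,347,.115,4) for r in (70,72,74,76,78)]
D=[ctr("drum",r,181,385,.115,6) for r in range(10,70,8)]
G=np.polyfit(*np.array(N+H).T,1); Dd=np.polyfit(*np.array(D).T,1); print("gauge fit",G,"drum fit",Dd,"rel deg (yaw change, + = toward -side)",-np.degrees(Dd[0]-G[0]))
for n,l in (("tip col276",range(150,170)),("rim",range(64,96))): print(n,[(r,int(g[r,276 if n[0]=='t' else 225])) for r in l])
E
python3 meas.py
```

```text
[ 0.48311101 -0.33449179  0.10926003] [1.79842075e+02 5.38833008e-02 7.18805691e+01] [ 0.48292487 -0.33438505  0.10897226] [1.79863192e+02 4.79543173e-02 7.18698477e+01] [ 0.43476029 -0.22011979 -1.28619181]
nogo 162 [252.11 299.08] along,side [56.84 -0.42] w 20.2
nogo 166 [253.03 299.17] along,side [55.11 -0.2 ] w 19.9
nogo 170 [252.98 299.17] along,side [53.37 -0.21] w 20.0
nogo 174 [253.1 299. ] along,side [51.61 -0.23] w 19.9
nogo 178 [253.16 298.96] along,side [49.84 -0.22] w 19.9
nogo 182 [253.78 298.97] along,side [48.06 -0.09] w 19.7
handle 206 [251.12 301.03] along,side [37.14 -0.23] w 22.2
handle 212 [251.9  300.89] along,side [34.33 -0.09] w 21.9
sleeve 70 [214.94 343.44] along,side [94.17  1.11] w 52.3
sleeve 72 [214.46 343.44] along,side [93.4   1.01] w 52.5
sleeve 74 [215.02 349.03] along,side [92.63  2.27] w 54.7
sleeve 76 [214.93 346.02] along,side [91.86  1.64] w 53.6
sleeve 78 [217.09 350.03] along,side [91.09  2.91] w 54.4
drum 10 [177.94 382.04] along,side [116.34   1.41] w 79.7
drum 18 [178.11 388.27] along,side [113.5    2.68] w 82.6
drum 26 [178.93 386.98] alon
[... 324 characters left out ...]
t [-0.00680861  0.11767768] drum fit [ 0.02259516 -0.53587759] rel deg (yaw change, + = toward -side) -1.6847121113553234
tip col276 [(150, 123), (151, 123), (152, 123), (153, 122), (154, 116), (155, 100), (156, 78), (157, 61), (158, 52), (159, 51), (160, 52), (161, 57), (162, 69), (163, 85), (164, 96), (165, 99), (166, 100), (167, 101), (168, 101), (169, 101)]
rim [(64, 58), (65, 64), (66, 84), (67, 103), (68, 113), (69, 116), (70, 117), (71, 117), (72, 116), (73, 116), (74, 116), (75, 114), (76, 107), (77, 91), (78, 73), (79, 61), (80, 58), (81, 63), (82, 69), (83, 74), (84, 76), (85, 76), (86, 75), (87, 74), (88, 73), (89, 70), (90, 68), (91, 70), (92, 81), (93, 97), (94, 111), (95, 118)]
```

Request:
jog_arm(linear=[[0,0,0],[0,0,0],[0,0,0],[0,0,0],[0,0,0]], delta_rot=[[0,0,0],[0,0,0],[0,0,0],[0,0,0],[0,0,0]])

```text
time_s: 7.95
tcp_pos: [0.4821, -0.3338, 0.1072]
orientation: [-180.0, -0.0, 71.8]
contact_force: [0.0, 0.1, -1.1]
grip_width: 0.233
finger_force: 25.0
```

```bash
sed -i 's/218,347,.115,4/216,345,.115,5/; s/181,385,.115,6/180,384,.115,5/; s/(70,72,74,76,78)/(70,71,72,73,74)/' meas.py; python3 meas.py | grep -v "tip col"; python3 - <<'E'
import cv2; im=cv2.imread("pics/w3.png"); cv2.imwrite("pics/w3v.png",cv2.resize(im[:100,150:420],None,fx=2.9,fy=5))
E
```

```text
[ 0.48212329 -0.33381785  0.10723275] [-1.79996786e+02 -5.19217491e-04  7.18375347e+01] [ 0.48212715 -0.33380005  0.10720654] [-1.79994644e+02 -1.40369010e-03  7.18406455e+01] [ 0.55377937  0.07036722 -1.98427057]
nogo 162 [252.98 299.1 ] along,side [56.87 -0.21] w 19.8
nogo 166 [252.99 299.14] along,side [55.14 -0.2 ] w 19.9
nogo 170 [253.08 299.17] along,side [53.39 -0.17] w 19.9
nogo 174 [253.11 299.02] along,side [51.64 -0.2 ] w 19.9
nogo 178 [253.08 298.98] along,side [49.87 -0.22] w 20.0
nogo 182 [253.75 298.98] along,side [48.09 -0.07] w 19.7
handle 206 [251.12 301.02] along,side [37.16 -0.21] w 22.2
handle 212 [251.9  300.88] along,side [34.36 -0.07] w 21.9
sleeve 70 [211.9  340.97] along,side [ 9.405e+01 -1.000e-02] w 51.8
sleeve 71 [211.9  345.09] along,side [93.68  0.82] w 53.5
sleeve 72 [211.91 345.93] along,side [93.3   0.99] w 53.9
sleeve 73 [211.91 342.92] along,side [92.92  0.38] w 52.7
sleeve 74 [211.9  342.88] along,side [92.54  0.38] w 52.8
drum 10 [179.91 385.23] along,side [115.95   2.38] w 79.2
drum 18 [179.98 381.1 ] along,side [113.13   1.6 ] w 78.0
drum 26 [175.13 384.88] along,side [110.3    1.39] w 81.8
drum 34 [175.22 380.92] along,side [107.42   0.64] w 80.6
drum 42 [175.33 383.89] along,side [104.52   1.25] w 82.2
drum 50 [175.4  385.98] along,side [101.59   1.69] w 83.5
drum 58 [175.5  388.14] along,side [98.63  2.14] w 84.8
drum 66 [176.04 386.91] along,side [95.63  2.02] w 84.5
gauge fit [-0.0033568  -0.00613719] drum fit [-0.0075979   2.44310156] rel deg (yaw change, + = toward -side) 0.24299733638100104
rim [(64, 62), (65, 56), (66, 69), (67, 92), (68, 107), (69, 113), (70, 115), (71, 115), (72, 114), (73, 113), (74, 113), (75, 113), (76, 110), (77, 101), (78, 85), (79, 69), (80, 60), (81, 60), (82, 66), (83, 72), (84, 75), (85, 76), (86, 75), (87, 73), (88, 71), (89, 70), (90, 73), (91, 82), (92, 96), (93, 110), (94, 119), (95, 122)]
```

View pics/w3v.png

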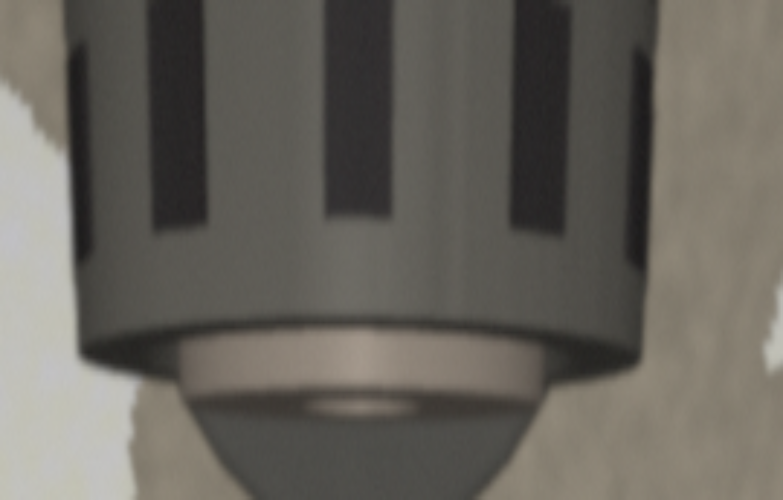

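```bash
sed -e 's/im=robot.camera("wrist")\[:,:,::-1\]; cv2.imwrite("pics\/w3.png",im)/im=cv2.imread("pics\/w3.png")/' -e 's/216,345,.115,5/212,338,.115,4/; s/180,384,.115,5/int(172.8+4.5*r\/66),int(376.9-5.6*r\/66),.115,3/; s/(70,71,72,73,74)/range(68,78)/' meas.py > meas2.py; python3 meas2.py | grep -v "tip col\|rim\|nogo\|handle"
```

```text
[ 0.48212715 -0.33380005  0.10720654] [-1.79994644e+02 -1.40369010e-03  7.18406455e+01] [ 0.48212715 -0.33380005  0.10720654] [-1.79994644e+02 -1.40369010e-03  7.18406455e+01] [ 0.55377937  0.07036722 -1.98427057]
sleeve 68 [211.91 335.97] along,side [94.79 -1.01] w 49.7
sleeve 69 [211.89 336.08] along,side [94.41 -0.99] w 49.8
sleeve 70 [211.9  336.91] along,side [94.03 -0.82] w 50.2
sleeve 71 [211.9  336.91] along,side [93.65 -0.82] w 50.2
sleeve 72 [211.91 336.88] along,side [93.28 -0.83] w 50.3
sleeve 73 [211.91 336.87] along,side [92.9  -0.83] w 50.3
sleeve 74 [211.9  336.92] along,side [92.52 -0.82] w 50.3
sleeve 75 [211.99 336.91] along,side [92.14 -0.81] w 50.3
sleeve 76 [212.96 336.11] along,side [91.75 -0.77] w 49.7
sleeve 77 [210.19 339.13] along,side [91.38 -0.73] w 52.0
drum 10 [172.87 375.86] along,side [115.93  -0.79] w 78.3
drum 18 [172.86 374.9 ] along,side [113.11  -0.99] w 78.3
drum 26 [173.05 374.89] along,side [110.27  -0.96] w 78.7
drum 34 [173.88 374.02] along,side [107.4   -0.97] w 78.5
drum 42 [174.11 373.86] along,side [104.5   -0.97] w 78.7
drum 50 [174.9  372.99] along,side [101.56  -0.99] w 78.5
drum 58 [175.16 372.19] along,side [98.6  -1.11] w 78.5
drum 66 [176.04 371.19] along,side [95.6  -1.14] w 78.2
gauge fit [-0.00329469 -0.00687668] drum fit [ 0.01289262 -2.35528861] rel deg (yaw change, + = toward -side) -0.9274645127873218
```

Fit at rest: the bore runs 0.93° clockwise of the gauge and the right mouth is 91 mm ahead of the TCP. At the left approach point the side offset is +2.4 mm. I'm going over the drum to the left mouth.

Request:
jog_arm(linear=[[0,0,-0.035],[0,0,-0.035],[0,0,-0.03],[0.02,0.0024,0],[0.04,0,0]], delta_rot=[[0,0,0],[0,0,0],[0,0,0],[0,0,0],[0,0,0]])

```text
time_s: 8.5
tcp_pos: [0.5037, -0.2787, 0.2085]
orientation: [179.9, 0.0, 71.7]
contact_force: [0.6, -0.0, -0.5]
grip_width: 0.238
finger_force: 25.0
```

Request:
jog_arm(linear=[[0.04,0,0],[0.04,0,0],[0.04,0,0],[0.04,0,0],[0.03,0,0]], delta_rot=[[0,0,0],[0,0,0],[0,0,0],[0,0,0],[0,0,0]])

```text
time_s: 9.0
tcp_pos: [0.5627, -0.0949, 0.2073]
orientation: [180.0, -0.0, 71.9]
contact_force: [0.3, 0.6, -1.0]
grip_width: 0.236
finger_force: 25.0
```

Request:
jog_arm(linear=[[0.02,0,0],[0,0,0],[0,0,0.035],[0,0,0.035],[0,0,0.03]], delta_rot=[[0,0,0.0162],[0,0,0],[0,0,0],[0,0,0],[0,0,0]])

```text
time_s: 9.5
tcp_pos: [0.5681, -0.0785, 0.1058]
orientation: [-180.0, 0.0, 70.9]
contact_force: [0.1, -0.5, -0.7]
grip_width: 0.236
finger_force: 25.0
```

Request:
jog_arm(linear=[[0,0,0],[0,0,0],[0,0,0],[0,0,0],[0,0,0]], delta_rot=[[0,0,0],[0,0,0],[0,0,0],[0,0,0],[0,0,0]])

```text
time_s: 10.0
tcp_pos: [0.5692, -0.0782, 0.1085]
orientation: [179.9, -0.0, 70.9]
contact_force: [0.1, 0.0, -1.4]
grip_width: 0.237
finger_force: 25.0
```

```bash
python3 - <<'E'
from h import *
o=robot.get_obs(); print(o["tcp_pos"],o["orientation"],o["contact_force"],o["joint_pos"])
a=robot.camera("side")[:,:,::-1]; t=robot.camera("top")[:,:,::-1]
A=cv2.resize(a[210:360,300:420],None,fx=3.3,fy=3.3,interpolation=3)
T=cv2.resize(t[150:250,300:420],None,fx=3.3,fy=3.3,interpolation=3)
d=np.zeros((500,800,3),np.uint8);d[:A.shape[0],:A.shape[1]]=A;d[:T.shape[0],400:400+T.shape[1]]=T
cv2.imwrite("pics/st4.png",d)
E
```

```text
[ 0.56922977 -0.07817815  0.1084503 ] [ 1.79896223e+02 -1.54628798e-02  7.09074840e+01] [ 0.07907649  0.02373611 -1.40922952] [-1.01437887e+01  2.02397617e+01  1.16577222e+02 -1.27079504e-03
  4.30780968e+01  8.94966874e+00]
```

View pics/st4.png

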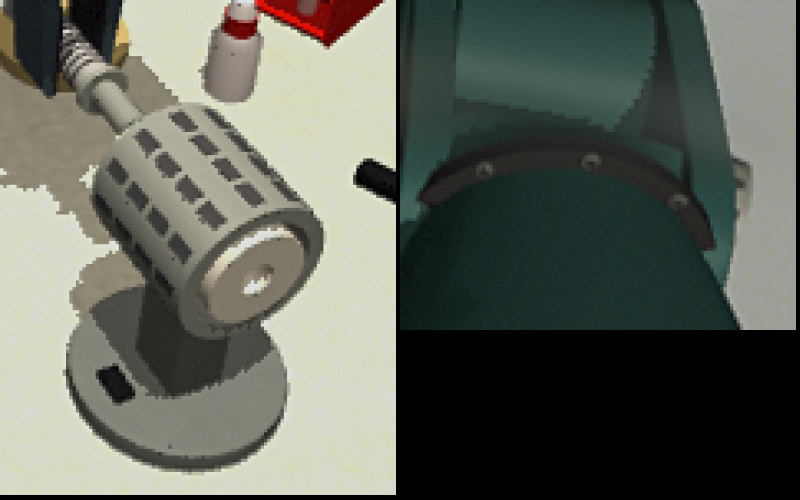

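The side view shows the go plug (120,110 in the crop) lined up behind the left end of the drum. I'm advancing slowly along −x and watching the force.

Request:
jog_arm(linear=[[-0.003,0,0],[-0.003,0,0],[-0.003,0,0],[-0.001,0,0],[0,0,0]], delta_rot=[[0,0,0],[0,0,0],[0,0,0],[0,0,0],[0,0,0]])

```text
time_s: 10.6
tcp_pos: [0.5652, -0.0877, 0.1072]
orientation: [-180.0, 0.0, 70.9]
contact_force: [-1.1, -0.7, -1.2]
grip_width: 0.231
finger_force: 25.0
```

Request:
jog_arm(linear=[[-0.001,0,0],[-0.001,0,0],[-0.001,0,0],[-0.001,0,0],[0,0,0]], delta_rot=[[0,0,0],[0,0,0],[0,0,0],[0,0,0],[0,0,0]])

```text
time_s: 11.1
tcp_pos: [0.564, -0.0913, 0.1072]
orientation: [180.0, 0.0, 70.9]
contact_force: [-0.0, -0.3, -1.8]
grip_width: 0.233
finger_force: 25.0
```

Request:
jog_arm(linear=[[-0.001,0,0],[-0.001,0,0],[-0.001,0,0],[0,0,0],[0,0,0]], delta_rot=[[0,0,0],[0,0,0],[0,0,0],[0,0,0],[0,0,0]])

```text
time_s: 11.6
tcp_pos: [0.563, -0.0941, 0.1072]
orientation: [180.0, 0.0, 70.9]
contact_force: [0.2, 0.2, -1.1]
grip_width: 0.233
finger_force: 25.0
```

Request:
jog_arm(linear=[[-0.001,0,0],[-0.001,0,0],[-0.001,0,0],[0,0,0],[0,0,0]], delta_rot=[[0,0,0],[0,0,0],[0,0,0],[0,0,0],[0,0,0]])

```text
time_s: 12.1
tcp_pos: [0.5618, -0.0969, 0.1071]
orientation: [-180.0, 0.0, 70.9]
contact_force: [-2.3, 0.2, -1.8]
grip_width: 0.23
finger_force: 25.0
```

Request:
jog_arm(linear=[[-0.001,0,0],[-0.001,0,0],[-0.001,0,0],[0,0,0],[0,0,0]], delta_rot=[[0,0,0],[0,0,0],[0,0,0],[0,0,0],[0,0,0]])

```text
time_s: 12.6
tcp_pos: [0.561, -0.0998, 0.1072]
orientation: [-180.0, 0.0, 70.9]
contact_force: [-2.7, 1.3, -1.9]
grip_width: 0.239
finger_force: 25.0
```

The plug is in the bore with a slight side force of about −2.9 N in tool y, so I'm easing it over.

Request:
jog_arm(linear=[[0,-0.0004,0],[0,0,0],[0,0,0]], delta_rot=[[0,0,0],[0,0,0],[0,0,0]])

```text
time_s: 12.9
tcp_pos: [0.5608, -0.0997, 0.1073]
orientation: [180.0, 0.0, 70.9]
contact_force: [-1.5, -0.7, -1.6]
grip_width: 0.231
finger_force: 25.0
```

Request:
jog_arm(linear=[[-0.001,0,0],[-0.001,0,0],[-0.001,0,0],[0,0,0],[0,0,0]], delta_rot=[[0,0,0],[0,0,0],[0,0,0],[0,0,0],[0,0,0]])

```text
time_s: 13.4
tcp_pos: [0.5597, -0.1026, 0.1073]
orientation: [180.0, 0.0, 70.9]
contact_force: [-1.8, 0.7, -1.6]
grip_width: 0.236
finger_force: 25.0
```

Request:
jog_arm(linear=[[0,-0.0003,0],[-0.001,0,0],[-0.001,0,0],[-0.001,0,0],[0,0,0]], delta_rot=[[0,0,0],[0,0,0],[0,0,0],[0,0,0],[0,0,0]])

```text
time_s: 13.9
tcp_pos: [0.5585, -0.1053, 0.1073]
orientation: [180.0, 0.0, 70.9]
contact_force: [0.3, 0.2, -2.2]
grip_width: 0.234
finger_force: 25.0
```

Request:
jog_arm(linear=[[-0.001,0,0],[-0.001,0,0],[-0.001,0,0],[0,0,0],[0,0,0]], delta_rot=[[0,0,0],[0,0,0],[0,0,0],[0,0,0],[0,0,0]])

```text
time_s: 14.4
tcp_pos: [0.5575, -0.1081, 0.1073]
orientation: [180.0, 0.0, 70.9]
contact_force: [0.3, -0.8, -1.4]
grip_width: 0.235
finger_force: 25.0
```

Request:
jog_arm(linear=[[-0.001,0,0],[-0.001,0,0],[-0.001,0,0],[-0.001,0,0],[0,0,0]], delta_rot=[[0,0,0],[0,0,0],[0,0,0],[0,0,0],[0,0,0]])

```text
time_s: 14.9
tcp_pos: [0.5561, -0.1119, 0.1073]
orientation: [180.0, 0.0, 70.9]
contact_force: [0.1, 1.1, -1.2]
grip_width: 0.234
finger_force: 25.0
```

Request:
jog_arm(linear=[[-0.001,0,0],[-0.001,0,0],[-0.001,0,0],[0,0,0],[0,0,0]], delta_rot=[[0,0,0],[0,0,0],[0,0,0],[0,0,0],[0,0,0]])

```text
time_s: 15.4
tcp_pos: [0.5552, -0.1147, 0.1072]
orientation: [180.0, -0.0, 70.9]
contact_force: [-0.2, 0.3, -1.2]
grip_width: 0.234
finger_force: 25.0
```

Request:
jog_arm(linear=[[-0.001,0,0],[-0.001,0,0],[-0.001,0,0],[0,0,0],[0,0,0]], delta_rot=[[0,0,0],[0,0,0],[0,0,0],[0,0,0],[0,0,0]])

```text
time_s: 15.9
tcp_pos: [0.5542, -0.1175, 0.1072]
orientation: [-180.0, -0.0, 70.9]
contact_force: [-0.2, 0.1, -0.7]
grip_width: 0.235
finger_force: 25.0
```

Request:
jog_arm(linear=[[-0.0005,0,0],[-0.0005,0,0],[-0.0005,0,0],[0,0,0]], delta_rot=[[0,0,0],[0,0,0],[0,0,0],[0,0,0]])

```text
time_s: 16.3
tcp_pos: [0.5537, -0.1189, 0.1072]
orientation: [-180.0, 0.0, 70.9]
contact_force: [-0.4, -0.3, -0.9]
grip_width: 0.232
finger_force: 25.0
```

Request:
jog_arm(linear=[[-0.0005,0,0],[-0.0005,0,0],[-0.0005,0,0],[0,0,0]], delta_rot=[[0,0,0],[0,0,0],[0,0,0],[0,0,0]])

```text
time_s: 16.7
tcp_pos: [0.5532, -0.1204, 0.1072]
orientation: [-180.0, 0.0, 70.9]
contact_force: [0.5, 0.1, -0.9]
grip_width: 0.234
finger_force: 25.0
```

Request:
jog_arm(linear=[[-0.0005,0,0],[-0.0005,0,0],[0,0,0]], delta_rot=[[0,0,0],[0,0,0],[0,0,0]])

```text
time_s: 17.0
tcp_pos: [0.5529, -0.1213, 0.1072]
orientation: [-180.0, 0.0, 70.9]
contact_force: [-0.4, -0.0, -0.6]
grip_width: 0.236
finger_force: 25.0
```

Request:
jog_arm(linear=[[-0.0005,0,0],[-0.0005,0,0],[0,0,0]], delta_rot=[[0,0,0],[0,0,0],[0,0,0]])

```text
time_s: 17.3
tcp_pos: [0.5527, -0.1217, 0.1073]
orientation: [180.0, -0.1, 70.9]
contact_force: [1.9, 6.3, -1.4]
grip_width: 0.235
finger_force: 25.0
```

Request:
jog_arm(linear=[[-0.0005,0,0],[0,0,0],[0,0,0]], delta_rot=[[0,0,0],[0,0,0],[0,0,0]])

```text
time_s: 17.6
tcp_pos: [0.5527, -0.1217, 0.1073]
orientation: [180.0, -0.1, 70.9]
contact_force: [3.8, 11.1, -0.5]
grip_width: 0.235
finger_force: 25.0
```

Request:
jog_arm(linear=[[-0.0005,0,0],[0,0,0],[0,0,0]], delta_rot=[[0,0,0],[0,0,0],[0,0,0]])

```text
time_s: 17.9
tcp_pos: [0.5527, -0.1218, 0.1073]
orientation: [180.0, -0.1, 70.9]
contact_force: [4.4, 16.8, -1.0]
grip_width: 0.234
finger_force: 25.0
```

The collar is home with about 17 N, held for over 0.6 s. Now I'm withdrawing and going over the drum to the right mouth.

Request:
jog_arm(linear=[[0.002,0,0],[0.005,0,0],[0.005,0,0],[0.005,0,0],[0.005,0,0]], delta_rot=[[0,0,0],[0,0,0],[0,0,0],[0,0,0],[0,0,0]])

```text
time_s: 18.4
tcp_pos: [0.5596, -0.102, 0.1072]
orientation: [180.0, 0.0, 70.9]
contact_force: [0.5, 0.6, -1.7]
grip_width: 0.236
finger_force: 25.0
```

Request:
jog_arm(linear=[[0.006,0,0],[0.006,0,0],[0.008,0,0],[0.008,0,0],[0,0,0]], delta_rot=[[0,0,0],[0,0,0],[0,0,0],[0,0,0],[0,0,0]])

```text
time_s: 18.9
tcp_pos: [0.5689, -0.075, 0.1073]
orientation: [180.0, -0.0, 71.0]
contact_force: [-1.0, -0.1, -0.7]
grip_width: 0.237
finger_force: 25.0
```

Request:
jog_arm(linear=[[0,0,-0.03],[0,0,-0.035],[0,0,-0.035],[0,0,0],[-0.03,0,0]], delta_rot=[[0,0,0],[0,0,0],[0,0,0],[0,0,0],[0,0,0]])

```text
time_s: 19.4
tcp_pos: [0.5597, -0.1031, 0.208]
orientation: [179.9, -0.0, 71.0]
contact_force: [-0.2, 0.8, -2.0]
grip_width: 0.231
finger_force: 25.0
```

Request:
jog_arm(linear=[[-0.04,0,0],[-0.04,0,0],[-0.04,0,0],[-0.04,0,0],[-0.04,0,0]], delta_rot=[[0,0,0],[0,0,0],[0,0,0],[0,0,0],[0,0,0]])

```text
time_s: 19.9
tcp_pos: [0.4923, -0.2946, 0.2064]
orientation: [-180.0, -0.0, 70.9]
contact_force: [0.5, 0.7, -1.6]
grip_width: 0.237
finger_force: 25.0
```

Request:
jog_arm(linear=[[-0.0206,0,0],[0,0,0],[0,0,0],[0,0,0],[0,0,0]], delta_rot=[[0,0,0],[0,0,0],[0,0,0],[0,0,0],[0,0,0]])

```text
time_s: 20.4
tcp_pos: [0.4869, -0.3118, 0.207]
orientation: [-180.0, -0.0, 71.0]
contact_force: [-0.4, 0.5, -1.2]
grip_width: 0.234
finger_force: 25.0
```

Request:
jog_arm(linear=[[0,0,0.03],[0,0,0.035],[0,0,0.02],[0,0,0.015],[0,0,0]], delta_rot=[[0,0,0],[0,0,0],[0,0,0],[0,0,0],[0,0,0]])

```text
time_s: 20.9
tcp_pos: [0.486, -0.3117, 0.1056]
orientation: [-179.9, -0.0, 71.0]
contact_force: [-0.6, 0.1, -1.0]
grip_width: 0.236
finger_force: 25.0
```

Request:
jog_arm(linear=[[0,0,0],[0,0,0],[0,0,0],[0,0,0],[0,0,0]], delta_rot=[[0,0,0],[0,0,0],[0,0,0],[0,0,0],[0,0,0]])

```text
time_s: 21.4
tcp_pos: [0.4868, -0.3129, 0.1077]
orientation: [180.0, 0.0, 70.9]
contact_force: [0.3, -0.0, -0.7]
grip_width: 0.235
finger_force: 25.0
```

```bash
python3 - <<'E'
from h import *
o=robot.get_obs(); print(o["tcp_pos"],o["orientation"],o["contact_force"])
im=robot.camera("wrist")[:,:,::-1]; cv2.imwrite("pics/w5.png",cv2.resize(im[0:240,130:430],None,fx=2.5,fy=2.5))
E
```

```text
[ 0.48679089 -0.31285069  0.10766761] [1.79963806e+02 1.06497742e-02 7.09057743e+01] [ 0.29234461 -0.02942737 -0.70216671]
```

View pics/w5.png

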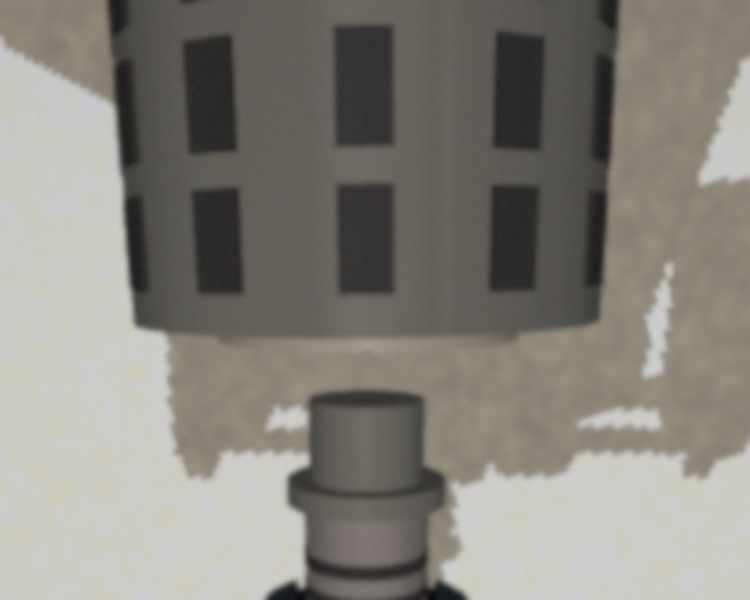

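The nogo plug (310–424, centre 367) is lined up with the sleeve (218–518, centre 368) across a gap of about 10 mm. Approaching.

Request:
jog_arm(linear=[[0.002,0,0],[0.002,0,0],[0.002,0,0],[0.001,0,0],[0,0,0]], delta_rot=[[0,0,0],[0,0,0],[0,0,0],[0,0,0],[0,0,0]])

```text
time_s: 21.95
tcp_pos: [0.489, -0.3059, 0.1072]
orientation: [-180.0, 0.0, 70.9]
contact_force: [-1.0, -0.1, -0.7]
grip_width: 0.237
finger_force: 25.0
```

Request:
jog_arm(linear=[[0.0005,0,0],[0.0005,0,0],[0.0005,0,0],[0,0,0]], delta_rot=[[0,0,0],[0,0,0],[0,0,0],[0,0,0]])

```text
time_s: 22.35
tcp_pos: [0.4894, -0.3046, 0.1072]
orientation: [-180.0, 0.0, 70.9]
contact_force: [-0.4, -0.6, -0.2]
grip_width: 0.237
finger_force: 25.0
```

Request:
jog_arm(linear=[[0.0005,0,0],[0,0,0],[0,0,0]], delta_rot=[[0,0,0],[0,0,0],[0,0,0]])

```text
time_s: 22.65
tcp_pos: [0.4896, -0.3042, 0.1073]
orientation: [180.0, 0.0, 70.9]
contact_force: [-0.1, -0.3, -2.0]
grip_width: 0.237
finger_force: 25.0
```

Request:
jog_arm(linear=[[0.0005,0,0],[0,0,0],[0,0,0]], delta_rot=[[0,0,0],[0,0,0],[0,0,0]])

```text
time_s: 22.95
tcp_pos: [0.4897, -0.3037, 0.1072]
orientation: [-180.0, 0.0, 70.9]
contact_force: [0.4, -1.2, -1.1]
grip_width: 0.237
finger_force: 25.0
```

Request:
jog_arm(linear=[[0.0005,0,0],[0,0,0],[0,0,0]], delta_rot=[[0,0,0],[0,0,0],[0,0,0]])

```text
time_s: 23.25
tcp_pos: [0.4899, -0.3032, 0.1073]
orientation: [-180.0, 0.0, 70.9]
contact_force: [0.0, 0.4, -1.4]
grip_width: 0.234
finger_force: 25.0
```

Request:
jog_arm(linear=[[0.0004,0,0],[0,0,0],[0,0,0]], delta_rot=[[0,0,0],[0,0,0],[0,0,0]])

```text
time_s: 23.55
tcp_pos: [0.49, -0.3031, 0.1073]
orientation: [180.0, 0.0, 70.9]
contact_force: [-1.4, -3.6, -0.9]
grip_width: 0.233
finger_force: 25.0
```

Request:
jog_arm(linear=[[0.0002,0,0],[0,0,0],[0,0,0]], delta_rot=[[0,0,0],[0,0,0],[0,0,0]])

```text
time_s: 23.85
tcp_pos: [0.4901, -0.303, 0.1073]
orientation: [180.0, 0.0, 70.9]
contact_force: [-1.8, -5.3, -1.6]
grip_width: 0.236
finger_force: 25.0
```

Request:
jog_arm(linear=[[0.0001,0,0],[0,0,0],[0,0,0],[0,0,0],[0,0,0]], delta_rot=[[0,0,0],[0,0,0],[0,0,0],[0,0,0],[0,0,0]])

```text
time_s: 24.35
tcp_pos: [0.4901, -0.303, 0.1073]
orientation: [180.0, 0.0, 70.9]
contact_force: [-2.7, -6.2, -0.9]
grip_width: 0.236
finger_force: 25.0
```

Request:
jog_arm(linear=[[0,0,0],[0,0,0],[0,0,0],[0,0,0],[0,0,0]], delta_rot=[[0,0,0],[0,0,0],[0,0,0],[0,0,0],[0,0,0]])

```text
time_s: 24.85
tcp_pos: [0.4901, -0.303, 0.1073]
orientation: [180.0, 0.0, 70.9]
contact_force: [-2.9, -6.5, -1.7]
grip_width: 0.23
finger_force: 25.0
```

The no-go end is confirmed: about 7 N held for 1 s, no entry. Now I'm backing off, lifting and turning back.

Request:
jog_arm(linear=[[-0.005,0,0],[-0.015,0,0],[-0.02,0,0],[0,0,-0.03],[0,0,-0.04]], delta_rot=[[0,0,0],[0,0,0],[0,0,0],[0,0,0],[0,0,0]])

```text
time_s: 25.35
tcp_pos: [0.4755, -0.3408, 0.1764]
orientation: [-179.8, -0.1, 70.8]
contact_force: [-0.0, -0.4, -1.3]
grip_width: 0.238
finger_force: 25.0
```

Request:
jog_arm(linear=[[0,0,-0.04],[0,0,-0.033],[0,0,0],[0,0,0],[0,0,0]], delta_rot=[[0,0,0],[0,0,0],[0,0,-0.136],[0,0,-0.136],[0,0,-0.136]])

```text
time_s: 25.85
tcp_pos: [0.4767, -0.3412, 0.2506]
orientation: [180.0, 0.0, 94.6]
contact_force: [-0.2, -0.5, -1.3]
grip_width: 0.236
finger_force: 25.0
```

Request:
jog_arm(linear=[[0,0,0],[0,0,0],[0,0,0],[0,0,0],[0,0,0]], delta_rot=[[0,0,-0.136],[0,0,-0.136],[0,0,-0.136],[0,0,-0.136],[0,0,-0.136]])

```text
time_s: 26.35
tcp_pos: [0.4766, -0.3411, 0.2502]
orientation: [180.0, -0.0, 133.5]
contact_force: [0.4, 0.6, -1.8]
grip_width: 0.235
finger_force: 25.0
```

Request:
jog_arm(linear=[[0,0,0],[0,0,0],[0,0,0],[0,0,0],[0,0,0]], delta_rot=[[0,0,-0.136],[0,0,-0.136],[0,0,-0.136],[0,0,0],[0,0,0]])

```text
time_s: 26.85
tcp_pos: [0.4768, -0.3409, 0.2502]
orientation: [180.0, -0.0, 156.4]
contact_force: [0.6, -0.3, -1.1]
grip_width: 0.236
finger_force: 25.0
```

Request:
jog_arm(linear=[[0,0,0],[0,0,0],[0,0,0]], delta_rot=[[0,0,0],[0,0,0],[0,0,0]])

```text
time_s: 27.15
tcp_pos: [0.477, -0.3404, 0.2502]
orientation: [180.0, -0.0, 156.6]
contact_force: [0.1, -0.1, -0.7]
grip_width: 0.231
finger_force: 25.0
```

```bash
python3 - <<'E'
from h import *
o=robot.get_obs(); print(o["tcp_pos"],o["orientation"])
y=np.radians(o["orientation"][2]); d=np.array([.4827,.1427])-o["tcp_pos"][:2]
print("x",d@[np.cos(y),np.sin(y)],"y",d@[np.sin(y),-np.cos(y)],"z",o["tcp_pos"][2]-.0539)
E
```

```text
[ 0.47701582 -0.34041713  0.25022716] [ 1.79998997e+02 -2.73925091e-03  1.56561825e+02]
x 0.18694914136126373 y 0.44551597845862134 z 0.19632716122667643
```

Request:
jog_arm(linear=[[0.0144,0.0343,0],[0.0144,0.0343,0],[0.0144,0.0343,0],[0.0144,0.0343,0],[0.0144,0.0343,0]], delta_rot=[[0,0,0],[0,0,0],[0,0,0],[0,0,0],[0,0,0]])

```text
time_s: 27.65
tcp_pos: [0.4788, -0.153, 0.2504]
orientation: [180.0, 0.0, 156.6]
contact_force: [0.3, -0.4, -2.7]
grip_width: 0.233
finger_force: 25.0
```

Request:
jog_arm(linear=[[0.0144,0.0343,0],[0.0144,0.0343,0],[0.0144,0.0343,0],[0.0144,0.0343,0],[0.0144,0.0343,0]], delta_rot=[[0,0,0],[0,0,0],[0,0,0],[0,0,0],[0,0,0]])

```text
time_s: 28.15
tcp_pos: [0.4808, 0.0331, 0.2505]
orientation: [180.0, 0.0, 156.6]
contact_force: [1.0, -0.3, -1.6]
grip_width: 0.235
finger_force: 25.0
```

Request:
jog_arm(linear=[[0.0144,0.0343,0],[0.0144,0.0343,0],[0.0141,0.0339,0],[0,0,0],[0,0,0]], delta_rot=[[0,0,0],[0,0,0],[0,0,0],[0,0,0],[0,0,0]])

```text
time_s: 28.65
tcp_pos: [0.4821, 0.1431, 0.2502]
orientation: [-180.0, -0.0, 156.7]
contact_force: [0.4, 0.1, -2.1]
grip_width: 0.234
finger_force: 25.0
```

Request:
jog_arm(linear=[[0,0,0.04],[0,0,0.04],[0,0,0.04],[0,0,0.03],[0,0,0.02]], delta_rot=[[0,0,0],[0,0,0],[0,0,0],[0,0,0],[0,0,0]])

```text
time_s: 29.15
tcp_pos: [0.4813, 0.1412, 0.0781]
orientation: [-179.9, -0.1, 156.5]
contact_force: [0.1, -0.5, -1.4]
grip_width: 0.234
finger_force: 25.0
```

Request:
jog_arm(linear=[[0,0,0],[0,0,0],[0,0,0],[0,0,0],[0,0,0]], delta_rot=[[0,0,0],[0,0,0],[0,0,0],[0,0,0],[0,0,0]])

```text
time_s: 29.65
tcp_pos: [0.4828, 0.1428, 0.0812]
orientation: [179.9, 0.1, 156.6]
contact_force: [0.1, 1.0, 0.2]
grip_width: 0.232
finger_force: 25.0
```

Request:
jog_arm(linear=[[0,0,0.005],[0,0,0.005],[0,0,0.005],[0,0,0.004],[0,0,0]], delta_rot=[[0,0,0],[0,0,0],[0,0,0],[0,0,0],[0,0,0]])

```text
time_s: 30.15
tcp_pos: [0.4818, 0.1426, 0.0605]
orientation: [-180.0, -0.1, 156.6]
contact_force: [0.1, 0.2, -0.6]
grip_width: 0.238
finger_force: 25.0
```

Request:
jog_arm(linear=[[0,0,0.003],[0,0,0.002],[0,0,0.001],[0,0,0],[0,0,0]], delta_rot=[[0,0,0],[0,0,0],[0,0,0],[0,0,0],[0,0,0]])

```text
time_s: 30.65
tcp_pos: [0.4823, 0.1427, 0.0553]
orientation: [180.0, 0.0, 156.6]
contact_force: [0.0, -0.3, -1.3]
grip_width: 0.233
finger_force: 25.0
```

Request:
jog_arm(linear=[[0,0,0.0003],[0,0,0],[0,0,0]], delta_rot=[[0,0,0],[0,0,0],[0,0,0]])

```text
time_s: 30.95
tcp_pos: [0.4823, 0.1427, 0.055]
orientation: [180.0, 0.0, 156.6]
contact_force: [0.5, -0.4, -1.5]
grip_width: 0.237
finger_force: 25.0
```

Request:
jog_arm(linear=[[0,0,0.0005],[0,0,0.0005],[0,0,0],[0,0,0]], delta_rot=[[0,0,0],[0,0,0],[0,0,0],[0,0,0]])

```text
time_s: 31.35
tcp_pos: [0.4823, 0.1427, 0.0539]
orientation: [180.0, 0.0, 156.6]
contact_force: [0.2, 1.0, -0.3]
grip_width: 0.234
finger_force: 25.0
```

Request:
jog_arm(linear=[[0,0,0.0004],[0,0,0],[0,0,0]], delta_rot=[[0,0,0],[0,0,0],[0,0,0]])

```text
time_s: 31.65
tcp_pos: [0.4824, 0.1428, 0.0538]
orientation: [180.0, 0.0, 156.6]
contact_force: [-2.5, -0.3, 6.8]
grip_width: 0.237
finger_force: 25.0
```

Seated: it carries 7 N upward at the original height. Releasing, then rising.

Request:
jog_arm(linear=[[0,0,0],[0,0,0],[0,0,0],[0,0,0],[0,0,0]], delta_rot=[[0,0,0],[0,0,0],[0,0,0],[0,0,0],[0,0,0]], jaw=1.0)

```text
time_s: 32.15
tcp_pos: [0.4822, 0.1427, 0.0535]
orientation: [-180.0, -0.0, 156.6]
contact_force: [-0.3, -0.2, -0.1]
grip_width: 0.642
finger_force: 0.0
```

Request:
jog_arm(linear=[[0,0,0],[0,0,0],[0,0,0],[0,0,0],[0,0,0]], delta_rot=[[0,0,0],[0,0,0],[0,0,0],[0,0,0],[0,0,0]])

```text
time_s: 32.65
tcp_pos: [0.4822, 0.1427, 0.0535]
orientation: [180.0, 0.0, 156.6]
contact_force: [0.7, -0.9, -0.0]
grip_width: 0.998
finger_force: 0.0
```

Request:
jog_arm(linear=[[0,0,-0.02],[0,0,-0.035],[0,0,-0.04],[0,0,-0.04],[0,0,-0.04]], delta_rot=[[0,0,0],[0,0,0],[0,0,0],[0,0,0],[0,0,0]])

```text
time_s: 33.15
tcp_pos: [0.4819, 0.1426, 0.2302]
orientation: [-180.0, -0.0, 156.6]
contact_force: [0.5, 0.5, 0.0]
grip_width: 0.998
finger_force: 0.0
```

Request:
jog_arm(linear=[[0,0,0],[0,0,0],[0,0,0],[0,0,0],[0,0,0]], delta_rot=[[0,0,0],[0,0,0],[0,0,0],[0,0,0],[0,0,0]])

```text
time_s: 33.65
tcp_pos: [0.4817, 0.1425, 0.2274]
orientation: [-179.9, -0.1, 156.6]
contact_force: [-0.1, 0.1, 0.1]
grip_width: 1.005
finger_force: 0.0
```

```bash
python3 - <<'E'
from h import *
im=robot.camera("wrist")[:,:,::-1]; s=robot.camera("side")[:,:,::-1]
d=np.zeros((420,800,3),np.uint8); d[:320,:400]=cv2.resize(im[60:300,130:430],(400,320)); d[:300,400:]=cv2.resize(s[180:255,160:260],(400,300),interpolation=3); cv2.imwrite("pics/f.png",d)
E
```

```text
(no output)
```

View pics/f.png

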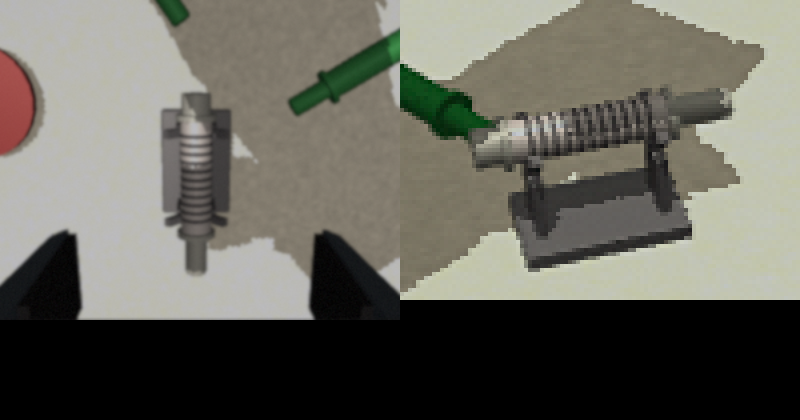

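The gauge lies in both Vs as at the start (wrist crop 196,95–272), and the gripper is clear above it. Handing in.

```bash
python3 -c "
from bench import robot
print(robot.hand_in())"
```

```text
the job is handed in; nothing more can be done
None
```

The job is handed in: the go end went fully home at about 17 N (a bit firm for "lightly", within the 30 N limit), the no-go end was held at about 7 N for 1 s without entering, and the gauge is back in its cradle and released; the hand-in returned no verdict.

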